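# Put the mixed-up canister lids right

## Robot

A 7-joint arm with a two-finger parallel gripper is mounted at the origin on the work surface. World frame = base frame: x ahead of the robot, y to its left, z up, the work surface at z = 0. Lengths are in m, angles in rad, forces in N, time in s.
With the tool pointing down it reaches from about 0.425 to 0.875 m from the base axis. Payload 4.7 kg.
Tool frame: the origin (TCP) lies midway between the tips of the shut fingers; the grasp point (between the pads) lies 19 mm behind it; z points along the fingers, y is the line along which they close (so a half turn about z gives the same grasp; the last joint's range is limited). The gripper opens to 87 mm and grips with 3 to 60 N. Pads are 19 mm wide; open, the fingers measure 117 mm over their backs; the gripper's body (75 mm by 190 mm) begins 51 mm behind the grasp point.
Start: joints at [1.165, 0.321, -0.07, 1.45, 0.023, 1.371, -0.057], TCP at [0.265, -0.594, 0.223] pointing down, gripper open.
Joint ranges: [-2.86, 2.86], [-0.3, 2.09], [-1.38, 1.24], [0.06, 2.45], [-1.56, 4.7], [0.09, 2.05], [-2.69, 2.69]. Speed limits (rad/s): [2.57, 2.57, 3.14, 3.14, 3.14, 3.14, 3.14].

## Interface

Orientations are given as a unit quaternion [x, y, z, w].
In Python, from bench import observe, grab_frame, sign_off gives the robot as it stands.
- The arm moves only by the tool step_arm, never from a script. Its argument "increments" is a list of rows, each an object with "offset": the shift along the tool's x, y, z in m, a list of three; "angular": the turn, a rotation vector about the tool's x, y, z in rad, a list of three. A call has 1 to 10 rows; each row is the pose to reach, as a shift and turn from the pose commanded when the call began, along the tool's axes at that moment; what a row does not reach only later rows make up. A row lasts 1/12 s, in which the tool goes at most 41.7 mm and 7.16 degrees, less where a joint would pass 70% of its speed; a pose out of reach is approached as far as the arm can. A call with a gripper value outside its range is refused whole. "grip" is the opening, from 0 (shut) to 1 (fully open), set as the call begins (left out, the last holds). The fingers move at their own pace and stop on an object; "force" is the grip in N (left out, the last holds). Time passes only in rows, so rows that repeat a pose let the fingers close. It gives the time, the measured TCP pose, the force, the opening and the grip force at its end, in the units of the state.
- observe(): the state, without advancing time (a new reading comes with each control period).
- grab_frame(name): name is "scene" or "top"; returns a dict with "color" (480x640x3 uint8, red, green, blue), "depth" (480x640 float32, m along the optical axis (not along the pixel's ray), 0 where there is no reading), "fx", "fy", "cx", "cy" (pixels), "pose" (4x4, takes a point from camera to world coordinates). Camera axes: x right, y down, z forward; pixel columns grow to the right and rows downward; lengths in m; the calibration is good to about 2 mm. A picture is of the moment at which its call begins.
- sign_off(): hands the job in; it is judged then, once.
The state is a dict: "time_s": time; "qpos": joint angles; "qvel": joint speeds; "joint_efforts": joint torques, N m; "position": TCP position; "eef_rot": TCP orientation; "force": force on the tool from outside, world axes, zero at the start; "wrist_torque": the same for the moment, N m; "opening": finger opening in m; "grip_force": force on a finger pad.
Only numpy, scipy, OpenCV 4.12 (cv2) and the standard library are available. Lean on these libraries where they do the work, as an engineer would, in place of code of your own. Each camera call takes 0.05 s, during which the arm holds its last target. There are 200 camera calls.

## Task

After the washing-up the lids of the four storage canisters were all put back on the wrong ones: put every lid on the canister of its own colour, seated fully down, with the cork trivet as a free spot for parking a lid meanwhile. They are stoneware, so set the lids down gently instead of dropping them, and leave the canisters and the salt-and-pepper set standing where they are.

Things in the scene. Friction and masses are not known exactly. Their poses are not given: they have to be found in the camera images.
- lid_blue: Dark blue glazed lid, 0.15 kg: disc 92 mm across, 10 thick; round beech knob (same on all lids) 28 across, 30 tall; pale plug below, 68 across (foot 60), 12 deep. Origin: centre of the plug's foot, z up along the axis; disc's underside at 12 mm, top at 22, knob's top at 52. Yaw means nothing. Starts seated on a canister of another colour.
- lid_green: Green glazed lid, 0.15 kg: disc 92 mm across, 10 thick; round beech knob (same on all lids) 28 across, 30 tall; pale plug below, 68 across (foot 60), 12 deep. Origin: centre of the plug's foot, z up along the axis; disc's underside at 12 mm, top at 22, knob's top at 52. Yaw means nothing. Starts seated on a canister of another colour.
- lid_yellow: Mustard yellow glazed lid, 0.15 kg: disc 92 mm across, 10 thick; round beech knob (same on all lids) 28 across, 30 tall; pale plug below, 68 across (foot 60), 12 deep. Origin: centre of the plug's foot, z up along the axis; disc's underside at 12 mm, top at 22, knob's top at 52. Yaw means nothing. Starts seated on a canister of another colour.
- lid_red: Brick red glazed lid, 0.15 kg: disc 92 mm across, 10 thick; round beech knob (same on all lids) 28 across, 30 tall; pale plug below, 68 across (foot 60), 12 deep. Origin: centre of the plug's foot, z up along the axis; disc's underside at 12 mm, top at 22, knob's top at 52. Yaw means nothing. Starts seated on a canister of another colour.
- canister_blue: Dark blue glazed storage canister, 0.7 kg, loose: belly 124 mm across, seen around the lid from above; rim 94 across at 95 mm height, mouth about 84. Origin: centre of its underside, z up. Seated: a lid's disc rests on the rim, its plug in the mouth with 8 mm play all round; the lid's origin is then 83 mm above the canister's, on its axis.
- canister_green: Green glazed storage canister, 0.7 kg, loose: belly 124 mm across, seen around the lid from above; rim 94 across at 95 mm height, mouth about 84. Origin: centre of its underside, z up. Seated: a lid's disc rests on the rim, its plug in the mouth with 8 mm play all round; the lid's origin is then 83 mm above the canister's, on its axis.
- canister_yellow: Mustard yellow glazed storage canister, 0.7 kg, loose: belly 124 mm across, seen around the lid from above; rim 94 across at 95 mm height, mouth about 84. Origin: centre of its underside, z up. Seated: a lid's disc rests on the rim, its plug in the mouth with 8 mm play all round; the lid's origin is then 83 mm above the canister's, on its axis.
- canister_red: Brick red glazed storage canister, 0.7 kg, loose: belly 124 mm across, seen around the lid from above; rim 94 across at 95 mm height, mouth about 84. Origin: centre of its underside, z up. Seated: a lid's disc rests on the rim, its plug in the mouth with 8 mm play all round; the lid's origin is then 83 mm above the canister's, on its axis.
- trivet: A round cork trivet 120 mm across and 8 mm thick, fixed on the worktop and empty at the start: a free spot on which one lid can stand on its plug. Origin: centre of its underside; z up. It stands among the canisters; they and it are at least 160 mm apart, centre to centre.
- cruet: The salt-and-pepper set, to be left alone: two steel shakers, 78 mm tall, on a black wire caddy 60 x 110 mm, loose, about 0.45 kg, on the worktop beyond the middle of the row as seen from the robot. Origin: centre of its underside; z up.

How it is judged:
By the outcome, as a careful person would: the job done as asked, in the order asked, and still so for the second after the job is handed in, with the robot touching nothing.
It also fails if it takes over 141 s, if anything falls off the work surface, if the arm or the gripper's body presses on something with over 40 N, if the wrist force passes 120 N, or if a joint passes its speed limit or range.

## Working session

There is one attempt and no reset: what is moved stays moved. The work goes in short steps, Python scripts to look and compute and a tool call to move; the robot and the scene stay as the last step left them, time stands still between calls to the robot, and variables do not carry over. Pictures are saved under pics/ and viewed, at most 14 in all, crops included, and the job is handed in when it is done.

Besides the shell and the picture viewer there is one more tool, called after ">>>" in YAML: its name, and indented under it one key for each argument. step_arm: Moves the arm, as the interface text tells. Its arguments: {"type":"object","properties":{"increments":{"type":"array","items":{"type":"object","properties":{"offset":{"type":"array","items":{"type":"number"}},"angular":{"type":"array","items":{"type":"number"}}}}},"grip":{"type":"number"},"force":{"type":"number"}},"required":["increments"]}

```bash
mkdir -p pics; ls
python3 - <<'E'
from bench import observe, grab_frame
import cv2,json,numpy as np
s=observe(); print({k:np.round(v,3).tolist() for k,v in s.items()})
for n in("top","scene"):
    f=grab_frame(n); cv2.imwrite(f"pics/{n}0.png",f["color"][:,:,::-1]); print(n,f["fx"],f["cx"],f["cy"],np.round(f["pose"],3).tolist())
E
```

```text
pics
{'time_s': 0.0, 'qpos': [1.165, 0.322, -0.07, 1.452, 0.023, 1.371, -0.057], 'qvel': [-0.0, 0.001, -0.001, -0.001, 0.0, -0.001, 0.001], 'joint_efforts': [0.001, -49.129, -0.403, -31.253, -0.064, 0.044, 0.0], 'position': [0.265, -0.593, 0.221], 'eef_rot': [0.978, 0.208, -0.0, -0.001], 'force': [-0.253, 0.511, -0.659], 'wrist_torque': [-0.034, -0.015, -0.074], 'grip_force': 0.0, 'opening': 0.087}
top 592.5307004447483 318.29644734708825 236.9357244360385 [[0.013, -0.998, 0.056, 0.482], [-1.0, -0.012, 0.012, -0.012], [-0.011, -0.056, -0.998, 1.528], [0.0, 0.0, 0.0, 1.0]]
scene 591.7146647999367 316.2812826694519 233.95057905360952 [[0.105, 0.7, -0.707, 1.602], [0.994, -0.076, 0.073, -0.086], [-0.003, -0.71, -0.704, 1.097], [0.0, 0.0, 0.0, 1.0]]
```

View pics/top0.png

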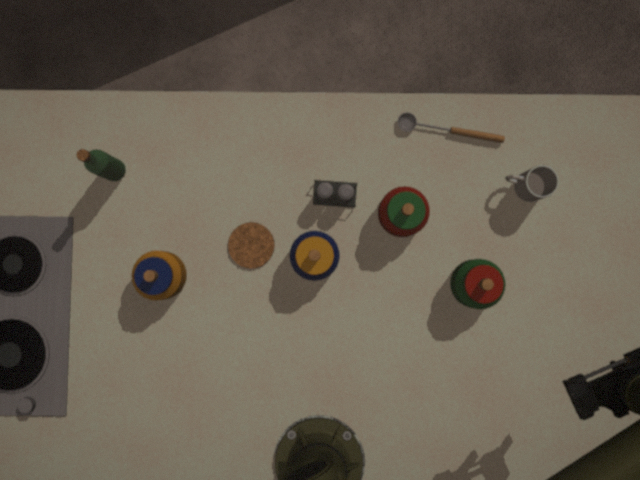

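View pics/scene0.png

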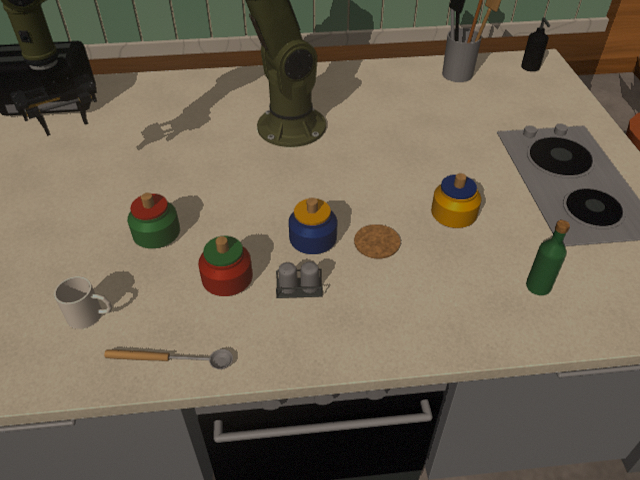

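Both views show the same layout (top view pixels):
- Blue lid on the yellow canister (155,275).
- Yellow lid on the blue canister (315,256).
- Green lid on the red canister (404,212).
- Red lid on the green canister (482,285).
- The trivet is at (250,246) and the cruet at (335,193).

This is two swaps, so six transfers in all.

```bash
cat > h.py <<'E'
import cv2,numpy as np
from bench import observe,grab_frame
RNG={'blue':[(105,90,30),(128,255,255)],'green':[(45,70,25),(85,255,255)],'yellow':[(17,170,90),(30,255,255)],'red':[(0,165,40),(7,255,255)]}
def proj(f,u,v,z):
    P=f['pose'];d=P[:3,:3]@np.array([(u-f['cx'])/f['fx'],(v-f['cy'])/f['fy'],1]);o=P[:3,3]
    return o+d*(z-o[2])/d[2]
def cloud(f):
    v,u=np.mgrid[:480,:640];d=f['depth'];c=np.stack([(u-f['cx'])/f['fx']*d,(v-f['cy'])/f['fy']*d,d],-1)
    return c@f['pose'][:3,:3].T+f['pose'][:3,3]
def mask(f,c):
    h=cv2.cvtColor(f['color'],cv2.COLOR_RGB2HSV);m=cv2.inRange(h,*map(np.array,RNG[c]))
    if c=='red': m|=cv2.inRange(h,np.array([174,165,40]),np.array([180,255,255]))
    return m
def circ(P):  # algebraic circle fit
    A=np.c_[2*P,np.ones(len(P))];s=np.linalg.lstsq(A,(P**2).sum(1),rcond=None)[0]
    return s[0],s[1],np.sqrt(s[2]+s[0]**2+s[1]**2)
E
python3 - <<'E'
from h import *
for n in('top','scene'):
    f=grab_frame(n);C=cloud(f)
    for c in RNG:
        N,L,st,ce=cv2.connectedComponentsWithStats(mask(f,c))
        for i in range(1,N):
            if st[i,4]<250: continue
            m=L==i;z=C[m][:,2];d=f['depth'][m]>0
            print(n,c,st[i].tolist(),ce[i].round(1),'z',np.percentile(z[d],[5,50,95]).round(3),'depthxy',np.median(C[m][d],0).round(3))
    # knob tops & discs by depth
    Z=C[...,2];ok=f['depth']>0
    for nm,lo,hi in(('knob',.125,.15),('disc',.097,.113)):
        m=(ok&(Z>lo)&(Z<hi)&(C[...,0]>.4)).astype(np.uint8);N,L,st,ce=cv2.connectedComponentsWithStats(m)
        for i in range(1,N):
            if st[i,4]>20:
                p=C[L==i];print(n,nm,st[i].tolist(),p.mean(0).round(4),'minmax',p.min(0).round(3),p.max(0).round(3))
f=grab_frame('top');h=cv2.cvtColor(f['color'],cv2.COLOR_RGB2HSV);print('trivet hsv',h[246,250],'lids',h[275,170],h[285,475],h[285,458],h[212,390],h[215,420],h[245,315],h[250,335],h[270,140])
E
```

```text
top blue [135, 258, 36, 36, 772] [154. 275.] z [0.1   0.104 0.109] depthxy [0.466 0.395 0.104]
top green [91, 150, 33, 23, 291] [104.1 159.9] z [0.043 0.139 0.161] depthxy [0.74  0.519 0.139]
top green [388, 193, 37, 36, 891] [405.6 210.4] z [0.099 0.105 0.109] depthxy [ 0.627 -0.203  0.105]
top green [451, 260, 49, 48, 574] [467.7 281.5] z [0.058 0.075 0.085] depthxy [ 0.463 -0.352  0.075]
top yellow [296, 237, 37, 37, 895] [314.8 254.7] z [0.099 0.105 0.11 ] depthxy [0.521 0.01  0.105]
top yellow [140, 252, 41, 38, 346] [169.1 264.7] z [0.064 0.077 0.087] depthxy [0.498 0.36  0.077]
top red [380, 188, 48, 48, 405] [399.4 209.6] z [0.068 0.077 0.085] depthxy [ 0.635 -0.183  0.077]
top red [465, 265, 38, 38, 930] [483.3 283.5] z [0.099 0.104 0.109] depthxy [ 0.456 -0.39   0.104]
top knob [84, 149, 26, 25, 310] [0.7328 0.529  0.1383] minmax [0.707 0.506 0.125] [0.765 0.565 0.15 ]
top knob [402, 203, 12, 12, 113] [ 0.6306 -0.2056  0.134 ] minmax [ 0.617 -0.218  0.125] [ 0.644 -0.192  0.142]
top knob [309, 249, 12, 12, 110] [0.5192 0.0136 0.1347] minmax [ 0.506 -0.     0.127] [0.532 0.0
[... 2197 characters left out ...]
0.769 0.566 0.15 ]
scene disc [441, 174, 37, 26, 597] [0.4755 0.3998 0.1054] minmax [0.417 0.357 0.097] [0.515 0.449 0.113]
scene disc [131, 193, 38, 27, 647] [ 0.4652 -0.3888  0.1052] minmax [ 0.41  -0.435  0.097] [ 0.504 -0.344  0.113]
scene disc [294, 198, 37, 28, 669] [0.5287 0.0139 0.1053] minmax [ 0.472 -0.031  0.097] [0.568 0.06  0.113]
scene disc [203, 235, 41, 33, 810] [ 0.6397 -0.2042  0.1051] minmax [ 0.582 -0.251  0.097] [ 0.681 -0.159  0.113]
scene disc [536, 252, 28, 18, 148] [0.7561 0.5275 0.1056] minmax [0.72  0.508 0.097] [0.769 0.56  0.113]
trivet hsv [ 15 145 100] lids [114 134  59] [  1 181  93] [54 87 44] [ 55 113  68] [58 98 70] [ 18 195 128] [116 115  53] [114 125  61]
```

```bash
cat >> h.py <<'E'
K={'green':(.456,-.391),'red':(.631,-.205),'blue':(.519,.014),'yellow':(.4655,.4007)} # canister colour: knob at start
def canister(f,C,c):
    """centre from belly edge: top-view pixels of the body colour, convex hull projected at belly height"""
    x,y=K[c];m=(f['depth']>0)&(np.hypot(C[...,0]-x,C[...,1]-y)<.09)&(C[...,2]>.03)
    P=C[m];P=P[P[:,2]<.088];r=np.hypot(*(P[:,:2]-[x,y]).T);Q=P[(r>.045)]
    # surface of revolution: radius as a quadratic of z
    from scipy.optimize import least_squares
    def res(p): return np.hypot(Q[:,0]-p[0],Q[:,1]-p[1])-np.polyval(p[2:],Q[:,2]-.06)
    s=least_squares(res,[x,y,0,0,0,.06],loss='soft_l1',f_scale=.003)
    return s.x[:2],s.x[-1],len(Q)
E
python3 - <<'E'
from h import *
for n in('top','scene'):
    f=grab_frame(n);C=cloud(f)
    for c in K:
        p,r,k=canister(f,C,c);print(n,c,p.round(4),'r60',r.round(4),k,'d mm',((p-K[c])*1e3).round(1))
    h=cv2.cvtColor(f['color'],cv2.COLOR_RGB2HSV);m=cv2.inRange(h,np.array([8,110,50]),np.array([18,200,200]))
    a,b,_,_=np.split(C.reshape(-1,3),[1]) if 0 else (0,0,0,0)
    w=(np.hypot(C[...,0]-.55,C[...,1]-.17)<.09)&(C[...,2]<.03);m=cv2.morphologyEx(m*w.astype(np.uint8),cv2.MORPH_OPEN,np.ones((3,3)))
    c=max(cv2.findContours(m,0,1)[0],key=cv2.contourArea).reshape(-1,2)
    print('trivet',np.round(circ(np.array([proj(f,u,v,.008)[:2] for u,v in c])),4))
E
```

```text
top green [ 0.4558 -0.3928] r60 0.0616 895 d mm [-0.2 -1.8]
top red [ 0.6332 -0.207 ] r60 0.0616 825 d mm [ 2.2 -2. ]
top blue [0.5202 0.0143] r60 0.0604 771 d mm [1.2 0.3]
top yellow [0.4663 0.4042] r60 0.0614 879 d mm [0.8 3.5]
trivet [0.5445 0.1796 0.0569]
scene green [ 0.4541 -0.3908] r60 0.0613 1057 d mm [-1.9  0.2]
scene red [ 0.6319 -0.2057] r60 0.0615 1212 d mm [ 0.9 -0.7]
scene blue [0.5187 0.0158] r60 0.0616 1041 d mm [-0.3  1.8]
scene yellow [0.4657 0.4051] r60 0.061 1000 d mm [0.2 4.4]
trivet [0.5494 0.1791 0.059 ]
```

>>> step_arm:
  increments:
    - {"angular": [0, 0, -0.11]}
    - {"angular": [0, 0, -0.22]}
    - {"angular": [0, 0, -0.33]}
    - {"angular": [0, 0, -0.44]}
    - {"angular": [0, 0, -0.55]}
    - {"angular": [0, 0, -0.67]}
    - {"angular": [0, 0, -0.79]}
    - {"angular": [0, 0, -0.91]}
    - {"angular": [0, 0, -1.03]}
    - {"angular": [0, 0, -1.15]}
  grip: 0.7

```text
invalid input
```

The canister radius at z=60 mm comes out at 61–62 mm against the 62 expected, and the two views agree within 2 mm. Next I turn the tool so its axes line up with the world's.

>>> step_arm:
  increments:
    - {"offset": [0, 0, 0], "angular": [0, 0, -0.11]}
    - {"offset": [0, 0, 0], "angular": [0, 0, -0.22]}
    - {"offset": [0, 0, 0], "angular": [0, 0, -0.33]}
    - {"offset": [0, 0, 0], "angular": [0, 0, -0.44]}
    - {"offset": [0, 0, 0], "angular": [0, 0, -0.55]}
    - {"offset": [0, 0, 0], "angular": [0, 0, -0.67]}
    - {"offset": [0, 0, 0], "angular": [0, 0, -0.79]}
    - {"offset": [0, 0, 0], "angular": [0, 0, -0.91]}
    - {"offset": [0, 0, 0], "angular": [0, 0, -1.03]}
    - {"offset": [0, 0, 0], "angular": [0, 0, -1.15]}
  grip: 0.7

```text
time_s: 1.18
position: [0.2649, -0.5936, 0.2226]
eef_rot: [0.705, 0.709, -0.0, -0.0]
force: [-0.2, 0.9, 0.6]
opening: 0.0612
grip_force: 0.0
```

>>> step_arm:
  increments:
    - {"offset": [0.025, 0.024, 0], "angular": [0, 0, 0.006]}
    - {"offset": [0.05, 0.048, 0], "angular": [0, 0, 0.006]}
    - {"offset": [0.075, 0.071, 0], "angular": [0, 0, 0.006]}
    - {"offset": [0.1, 0.095, 0.01], "angular": [0, 0, 0.006]}
    - {"offset": [0.125, 0.118, 0.02], "angular": [0, 0, 0.006]}
    - {"offset": [0.15, 0.142, 0.03], "angular": [0, 0, 0.006]}
    - {"offset": [0.175, 0.165, 0.04], "angular": [0, 0, 0.006]}
    - {"offset": [0.194, 0.182, 0.045], "angular": [0, 0, 0.006]}
    - {"offset": [0.202, 0.19, 0.05], "angular": [0, 0, 0.006]}
    - {"offset": [0.202, 0.19, 0.05], "angular": [0, 0, 0.006]}

```text
time_s: 2.02
position: [0.4571, -0.3885, 0.1717]
eef_rot: [0.708, 0.707, 0.001, -0.001]
force: [-0.4, -0.0, -0.2]
opening: 0.0608
grip_force: 0.0
```

>>> step_arm:
  increments:
    - {"offset": [-0.0025, -0.001, 0.01], "angular": [0, 0, 0]}
    - {"offset": [-0.0025, -0.001, 0.022], "angular": [0, 0, 0]}
    - {"offset": [-0.0025, -0.001, 0.034], "angular": [0, 0, 0]}
    - {"offset": [-0.0025, -0.001, 0.045], "angular": [0, 0, 0]}
    - {"offset": [-0.0025, -0.001, 0.053], "angular": [0, 0, 0]}
    - {"offset": [-0.0025, -0.001, 0.059], "angular": [0, 0, 0]}
    - {"offset": [-0.0025, -0.001, 0.062], "angular": [0, 0, 0]}
    - {"offset": [-0.0025, -0.001, 0.062], "angular": [0, 0, 0]}
    - {"offset": [-0.0025, -0.001, 0.062], "angular": [0, 0, 0]}

```text
time_s: 2.77
position: [0.4543, -0.3944, 0.1108]
eef_rot: [0.71, 0.705, 0.0, 0.0]
force: [0.4, 0.7, -0.1]
opening: 0.0608
grip_force: 0.0
```

>>> step_arm:
  increments:
    - {"offset": [0, 0, 0], "angular": [0, 0, 0]}
    - {"offset": [0, 0, 0], "angular": [0, 0, 0]}
    - {"offset": [0, 0, 0], "angular": [0, 0, 0]}
    - {"offset": [0, 0, 0], "angular": [0, 0, 0]}
    - {"offset": [0, 0, 0], "angular": [0, 0, 0]}
    - {"offset": [0, 0, 0], "angular": [0, 0, 0]}
  grip: 0
  force: 20

```text
time_s: 3.27
position: [0.4542, -0.3943, 0.1107]
eef_rot: [0.71, 0.705, 0.0, 0.0]
force: [0.5, -0.7, 0.0]
opening: 0.0286
grip_force: 0.4
```

>>> step_arm:
  increments:
    - {"offset": [0, 0, 0], "angular": [0, 0, 0]}
    - {"offset": [0, 0, 0], "angular": [0, 0, 0]}
    - {"offset": [0, 0, -0.004], "angular": [0, 0, 0]}
    - {"offset": [0, 0, -0.01], "angular": [0, 0, 0]}
    - {"offset": [0, 0, -0.02], "angular": [0, 0, 0]}
    - {"offset": [0, 0, -0.035], "angular": [0, 0, 0]}
    - {"offset": [0, 0, -0.055], "angular": [0, 0, 0]}
    - {"offset": [0, 0, -0.075], "angular": [0, 0, 0]}
    - {"offset": [0, 0, -0.09], "angular": [0, 0, 0]}
    - {"offset": [0, 0, -0.09], "angular": [0, 0, 0]}

```text
time_s: 4.1
position: [0.456, -0.3956, 0.2054]
eef_rot: [0.71, 0.705, 0.0, 0.004]
force: [0.2, -0.0, -1.6]
opening: 0.0276
grip_force: 20.0
```

Run:
```python
from h import *
s=observe();print(s['position'],s['grip_force'],s['opening'],s['eef_rot'],s['qpos'])
f=grab_frame('scene');cv2.imwrite('pics/s1.png',cv2.resize(f['color'][130:330,60:380,::-1],(800,500)))
```

```text
[ 0.45597158 -0.39561449  0.20540234] 20.000042198225856 0.027598928905896266 [7.09578271e-01 7.04616749e-01 1.15864493e-04 3.72847890e-03] [ 0.98481528  0.24753735 -0.37167955  1.59273267  0.09323111  1.31126619
  0.59314835]
```

View pics/s1.png

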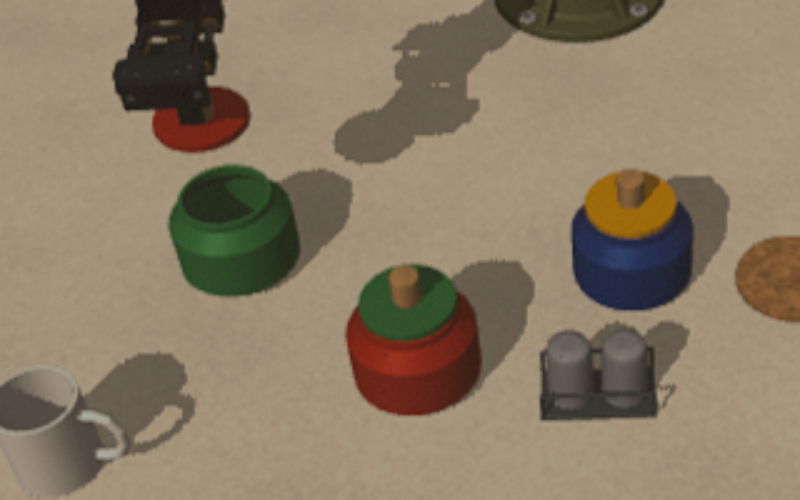

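The red lid is held at (200,118) in the crop, and the green canister below it (235,230) is open and still standing. The lid looks a bit tilted, so I'll measure it.

```bash
cat >> h.py <<'E'
def lidplane(c,zmin,f=None,z0=None):
    """held lid: plane fit + centre, colour mask of lid"""
    for n in('scene','top'):
        f=grab_frame(n);C=cloud(f);m=cv2.erode(mask(f,c),np.ones((3,3)))>0
        P=C[m&(f['depth']>0)&(C[...,2]>zmin)&(C[...,0]<.9)&(C[...,1]<.48)]
        if len(P)<80: print(n,'few',len(P));continue
        for _ in range(4):
            A=np.c_[P[:,:2],np.ones(len(P))];s=np.linalg.lstsq(A,P[:,2],rcond=None)[0];r=P[:,2]-A@s;P=P[abs(r)<max(.004,1.5*r.std())]
        print(n,c,len(P),'slope x,y deg',np.degrees(np.arctan(s[:2])).round(1),'mean',P.mean(0).round(4),'mid',((P.min(0)+P.max(0))/2).round(4),'size',(np.ptp(P,axis=0)).round(4))
E
python3 - <<'E'
from h import *
lidplane('red',.12)
f=grab_frame('top');C=cloud(f)
print('mouth canister',canister(f,C,'green'))
s=observe();print(s['position'],s['wrist_torque'],s['force'])
E
```

```text
scene red 361 slope x,y deg [0.5 0.2] mean [ 0.4713 -0.3883  0.1979] mid [ 0.4614 -0.3931  0.1977] size [0.0823 0.0832 0.0078]
top red 221 slope x,y deg [-0.   6.7] mean [ 0.4585 -0.3671  0.1952] mid [ 0.4553 -0.3666  0.1951] size [0.0735 0.0297 0.0099]
mouth canister (array([ 0.45559054, -0.39236841]), np.float64(0.06132147152259215), 728)
[ 0.45346062 -0.39386066  0.19943817] [ 0.03441702 -0.07316757  0.04606374] [-0.32455159  1.1958738  -1.65467358]
```

The lid is level and centred on the TCP, with the disc top about 2 mm below it. Now over to the trivet.

>>> step_arm:
  increments:
    - {"offset": [0.01, 0.002, 0], "angular": [0, 0, 0]}
    - {"offset": [0.03, 0.005, 0], "angular": [0, 0, 0]}
    - {"offset": [0.06, 0.01, 0], "angular": [0, 0, 0]}
    - {"offset": [0.093, 0.015, 0], "angular": [0, 0, 0]}
    - {"offset": [0.127, 0.02, 0], "angular": [0, 0, 0]}
    - {"offset": [0.162, 0.026, 0], "angular": [0, 0, 0]}
    - {"offset": [0.197, 0.032, 0], "angular": [0, 0, 0]}
    - {"offset": [0.232, 0.037, 0], "angular": [0, 0, 0]}
    - {"offset": [0.267, 0.043, 0], "angular": [0, 0, 0]}
    - {"offset": [0.302, 0.049, 0], "angular": [0, 0, 0]}

```text
time_s: 5.13
position: [0.5043, -0.09, 0.1997]
eef_rot: [0.709, 0.705, -0.001, -0.001]
force: [0.3, 0.2, -1.3]
opening: 0.0273
grip_force: 20.0
```

>>> step_arm:
  increments:
    - {"offset": [0.035, 0.005, 0], "angular": [0, 0, 0]}
    - {"offset": [0.07, 0.011, 0], "angular": [0, 0, 0]}
    - {"offset": [0.105, 0.017, 0], "angular": [0, 0, 0]}
    - {"offset": [0.14, 0.022, 0], "angular": [0, 0, 0]}
    - {"offset": [0.175, 0.028, 0], "angular": [0, 0, 0]}
    - {"offset": [0.21, 0.034, 0], "angular": [0, 0, 0]}
    - {"offset": [0.24, 0.039, 0], "angular": [0, 0, 0]}
    - {"offset": [0.26, 0.042, 0], "angular": [0, 0, 0]}
    - {"offset": [0.271, 0.043, 0], "angular": [0, 0, 0]}
    - {"offset": [0.271, 0.043, 0], "angular": [0, 0, 0]}

```text
time_s: 5.97
position: [0.5486, 0.1817, 0.1998]
eef_rot: [0.708, 0.707, -0.0, -0.001]
force: [0.2, -0.3, -1.0]
opening: 0.0272
grip_force: 20.0
```

>>> step_arm:
  increments:
    - {"offset": [-0.001, -0.001, 0.01], "angular": [0, 0, 0]}
    - {"offset": [-0.002, -0.002, 0.03], "angular": [0, 0, 0]}
    - {"offset": [-0.002, -0.002, 0.055], "angular": [0, 0, 0]}
    - {"offset": [-0.002, -0.002, 0.08], "angular": [0, 0, 0]}
    - {"offset": [-0.002, -0.002, 0.105], "angular": [0, 0, 0]}
    - {"offset": [-0.002, -0.002, 0.125], "angular": [0, 0, 0]}
    - {"offset": [-0.002, -0.002, 0.14], "angular": [0, 0, 0]}
    - {"offset": [-0.002, -0.002, 0.152], "angular": [0, 0, 0]}
    - {"offset": [-0.002, -0.002, 0.158], "angular": [0, 0, 0]}
    - {"offset": [-0.002, -0.002, 0.158], "angular": [0, 0, 0]}

```text
time_s: 6.8
position: [0.5471, 0.1741, 0.0409]
eef_rot: [0.71, 0.704, -0.001, -0.0]
force: [-0.9, 0.1, -1.3]
opening: 0.0272
grip_force: 20.0
```

>>> step_arm:
  increments:
    - {"offset": [0, 0, 0.002], "angular": [0, 0, 0]}
    - {"offset": [0, 0, 0.003], "angular": [0, 0, 0]}
    - {"offset": [0, 0, 0.004], "angular": [0, 0, 0]}
    - {"offset": [0, 0, 0.005], "angular": [0, 0, 0]}
    - {"offset": [0, 0, 0.006], "angular": [0, 0, 0]}
    - {"offset": [0, 0, 0.007], "angular": [0, 0, 0]}
    - {"offset": [0, 0, 0.007], "angular": [0, 0, 0]}

```text
time_s: 7.38
position: [0.5483, 0.1762, 0.0357]
eef_rot: [0.71, 0.705, 0.0, 0.0]
force: [-0.2, 0.5, -0.6]
opening: 0.0274
grip_force: 20.0
```

>>> step_arm:
  increments:
    - {"offset": [0, 0, 0.001], "angular": [0, 0, 0]}
    - {"offset": [0, 0, 0.0015], "angular": [0, 0, 0]}
    - {"offset": [0, 0, 0.002], "angular": [0, 0, 0]}
    - {"offset": [0, 0, 0.002], "angular": [0, 0, 0]}

```text
time_s: 7.72
position: [0.5483, 0.1762, 0.0356]
eef_rot: [0.71, 0.705, -0.0, 0.001]
force: [-5.4, -2.7, 14.1]
opening: 0.0276
grip_force: 20.0
```

>>> step_arm:
  increments:
    - {"offset": [0, 0, -0.0005], "angular": [0, 0, 0]}
    - {"offset": [0, 0, -0.001], "angular": [0, 0, 0]}
    - {"offset": [0, 0, -0.0015], "angular": [0, 0, 0]}

```text
time_s: 7.97
position: [0.5483, 0.1762, 0.0357]
eef_rot: [0.71, 0.705, 0.0, 0.0]
force: [-0.5, 0.1, 1.0]
opening: 0.0277
grip_force: 20.0
```

>>> step_arm:
  increments:
    - {"offset": [0, 0, 0], "angular": [0, 0, 0]}
    - {"offset": [0, 0, 0], "angular": [0, 0, 0]}
    - {"offset": [0, 0, 0], "angular": [0, 0, 0]}
    - {"offset": [0, 0, -0.005], "angular": [0, 0, 0]}
    - {"offset": [0, 0, -0.02], "angular": [0, 0, 0]}
    - {"offset": [0, 0, -0.05], "angular": [0, 0, 0]}
    - {"offset": [0, 0, -0.085], "angular": [0, 0, 0]}
    - {"offset": [0, 0, -0.12], "angular": [0, 0, 0]}
    - {"offset": [0, 0, -0.14], "angular": [0, 0, 0]}
    - {"offset": [0, 0, -0.14], "angular": [0, 0, 0]}
  grip: 0.7

```text
time_s: 8.8
position: [0.551, 0.1776, 0.1807]
eef_rot: [0.709, 0.705, 0.004, 0.003]
force: [1.5, 1.3, -0.4]
opening: 0.061
grip_force: 0.0
```

>>> step_arm:
  increments:
    - {"offset": [-0.02, 0.004, 0], "angular": [0, 0, 0]}
    - {"offset": [-0.06, 0.013, 0], "angular": [0, 0, 0]}
    - {"offset": [-0.1, 0.022, 0], "angular": [0, 0, 0]}
    - {"offset": [-0.14, 0.031, 0], "angular": [0, 0, 0]}
    - {"offset": [-0.18, 0.039, 0], "angular": [0, 0, 0]}
    - {"offset": [-0.22, 0.048, 0], "angular": [0, 0, 0]}
    - {"offset": [-0.26, 0.057, 0], "angular": [0, 0, 0]}
    - {"offset": [-0.3, 0.066, 0], "angular": [0, 0, 0]}
    - {"offset": [-0.34, 0.075, 0], "angular": [0, 0, 0]}
    - {"offset": [-0.37, 0.081, 0], "angular": [0, 0, 0]}

```text
time_s: 9.63
position: [0.626, -0.1993, 0.1739]
eef_rot: [0.711, 0.703, -0.001, 0.0]
force: [-0.1, -0.6, -0.2]
opening: 0.0609
grip_force: 0.0
```

>>> step_arm:
  increments:
    - {"offset": [-0.012, 0.003, 0], "angular": [0, 0, 0]}
    - {"offset": [-0.012, 0.003, 0], "angular": [0, 0, 0]}
    - {"offset": [-0.012, 0.003, 0], "angular": [0, 0, 0]}

```text
time_s: 9.88
position: [0.629, -0.2057, 0.1741]
eef_rot: [0.71, 0.704, 0.0, -0.001]
force: [0.3, 1.1, -0.7]
opening: 0.061
grip_force: 0.0
```

Run:
```python
from h import *
for i in range(3):
    s=observe();f=grab_frame(['top','scene','top'][i]);print(s['time_s'],s['position'].round(4) if hasattr(s['position'],'round') else s['position'],np.round(s['eef_rot'],4))
    C=cloud(f)
    N,L,st,ce=cv2.connectedComponentsWithStats(((f['depth']>0)&(C[...,2]>.02)&(C[...,2]<.075)&(np.hypot(C[...,0]-.55,C[...,1]-.178)<.06)).astype(np.uint8))
    for j in range(1,N):
        if st[j,4]>60: P=C[L==j];print('trivet lid',P.mean(0).round(4),((P.min(0)+P.max(0))/2).round(4),np.ptp(P,axis=0).round(3))
    m=(f['depth']>0)&(C[...,2]>.05)&(C[...,2]<.075)&(np.hypot(C[...,0]-.55,C[...,1]-.178)<.03);print('knob',C[m].mean(0).round(4),m.sum())
```

```text
9.8833 [ 0.629  -0.2057  0.1741] [ 7.097e-01  7.045e-01  2.000e-04 -1.100e-03]
trivet lid [0.548  0.1767 0.0325] [0.5479 0.1774 0.0439] [0.09  0.09  0.048]
knob [0.5481 0.1772 0.0592] 99
9.9333 [ 0.6293 -0.2039  0.1745] [ 7.088e-01  7.054e-01  5.000e-04 -1.000e-03]
trivet lid [0.5564 0.1766 0.0347] [0.5478 0.179  0.0445] [0.095 0.091 0.047]
knob [0.5516 0.1781 0.0593] 98
9.9833 [ 0.6295 -0.2032  0.1749] [ 7.083e-01  7.059e-01  5.000e-04 -7.000e-04]
trivet lid [0.548  0.1767 0.0325] [0.5477 0.1775 0.0433] [0.089 0.09  0.045]
knob [0.5481 0.177  0.0591] 101
```

The red lid stands centred on the trivet at (0.548, 0.177), and the camera and TCP agree within 1 mm. Next is the green lid.

>>> step_arm:
  increments:
    - {"offset": [-0.002, 0.0015, 0.012], "angular": [0, 0, 0]}
    - {"offset": [-0.002, 0.0015, 0.026], "angular": [0, 0, 0]}
    - {"offset": [-0.002, 0.0015, 0.039], "angular": [0, 0, 0]}
    - {"offset": [-0.002, 0.0015, 0.05], "angular": [0, 0, 0]}
    - {"offset": [-0.002, 0.0015, 0.058], "angular": [0, 0, 0]}
    - {"offset": [-0.002, 0.0015, 0.063], "angular": [0, 0, 0]}
    - {"offset": [-0.002, 0.0015, 0.0645], "angular": [0, 0, 0]}
    - {"offset": [-0.002, 0.0015, 0.0645], "angular": [0, 0, 0]}
    - {"offset": [-0.002, 0.0015, 0.0645], "angular": [0, 0, 0]}

```text
time_s: 10.78
position: [0.6313, -0.2085, 0.111]
eef_rot: [0.71, 0.705, 0.0, 0.0]
force: [-0.7, -0.3, 1.1]
opening: 0.0611
grip_force: 0.0
```

>>> step_arm:
  increments:
    - {"offset": [0, 0, 0], "angular": [0, 0, 0]}
    - {"offset": [0, 0, 0], "angular": [0, 0, 0]}
    - {"offset": [0, 0, 0], "angular": [0, 0, 0]}
    - {"offset": [0, 0, 0], "angular": [0, 0, 0]}
    - {"offset": [0, 0, 0], "angular": [0, 0, 0]}
    - {"offset": [0, 0, 0], "angular": [0, 0, 0]}
    - {"offset": [0, 0, 0], "angular": [0, 0, 0]}
    - {"offset": [0, 0, 0], "angular": [0, 0, 0]}
  grip: 0
  force: 20

```text
time_s: 11.45
position: [0.6309, -0.2086, 0.1106]
eef_rot: [0.71, 0.705, -0.0, 0.0]
force: [-0.4, 0.4, 0.8]
opening: 0.0277
grip_force: 20.0
```

>>> step_arm:
  increments:
    - {"offset": [0, 0, -0.003], "angular": [0, 0, 0]}
    - {"offset": [0, 0, -0.01], "angular": [0, 0, 0]}
    - {"offset": [0, 0, -0.02], "angular": [0, 0, 0]}
    - {"offset": [0, 0, -0.04], "angular": [0, 0, 0]}
    - {"offset": [0, 0, -0.06], "angular": [0, 0, 0]}
    - {"offset": [0, 0, -0.08], "angular": [0, 0, 0]}
    - {"offset": [0, 0, -0.09], "angular": [0, 0, 0]}
    - {"offset": [0, 0, -0.09], "angular": [0, 0, 0]}
    - {"offset": [0, 0, -0.09], "angular": [0, 0, 0]}
    - {"offset": [0, 0, -0.09], "angular": [0, 0, 0]}

```text
time_s: 12.28
position: [0.6301, -0.2084, 0.1992]
eef_rot: [0.71, 0.705, -0.001, -0.001]
force: [0.1, -0.0, -2.3]
opening: 0.0275
grip_force: 20.0
```

>>> step_arm:
  increments:
    - {"offset": [-0.008, -0.007, 0], "angular": [0, 0, 0]}
    - {"offset": [-0.025, -0.023, 0], "angular": [0, 0, 0]}
    - {"offset": [-0.05, -0.046, 0], "angular": [0, 0, 0]}
    - {"offset": [-0.075, -0.07, 0], "angular": [0, 0, 0]}
    - {"offset": [-0.1, -0.093, 0], "angular": [0, 0, 0]}
    - {"offset": [-0.125, -0.116, 0], "angular": [0, 0, 0]}
    - {"offset": [-0.15, -0.139, 0], "angular": [0, 0, 0]}
    - {"offset": [-0.172, -0.16, 0], "angular": [0, 0, 0]}
    - {"offset": [-0.184, -0.171, 0], "angular": [0, 0, 0]}
    - {"offset": [-0.188, -0.175, 0], "angular": [0, 0, 0]}

```text
time_s: 13.12
position: [0.4497, -0.3994, 0.1992]
eef_rot: [0.712, 0.702, -0.001, -0.001]
force: [-0.1, -0.6, -1.7]
opening: 0.0275
grip_force: 20.0
```

>>> step_arm:
  increments:
    - {"offset": [0, 0, 0.004], "angular": [0, 0, 0]}
    - {"offset": [0, 0, 0.012], "angular": [0, 0, 0]}
    - {"offset": [0, 0, 0.022], "angular": [0, 0, 0]}
    - {"offset": [0, 0, 0.032], "angular": [0, 0, 0]}
    - {"offset": [0, 0, 0.042], "angular": [0, 0, 0]}
    - {"offset": [0, 0, 0.052], "angular": [0, 0, 0]}
    - {"offset": [0, 0, 0.058], "angular": [0, 0, 0]}
    - {"offset": [0, 0, 0.06], "angular": [0, 0, 0]}
    - {"offset": [0, 0, 0.06], "angular": [0, 0, 0]}
    - {"offset": [0, 0, 0.06], "angular": [0, 0, 0]}

```text
time_s: 13.95
position: [0.4548, -0.3954, 0.1408]
eef_rot: [0.71, 0.705, 0.0, 0.0]
force: [-0.2, -0.1, -1.8]
opening: 0.0275
grip_force: 20.0
```

Run:
```python
from h import *
lidplane('green',.12)
f=grab_frame('scene');cv2.imwrite('pics/s2.png',cv2.resize(f['color'][130:330,60:380,::-1],(800,500)))
s=observe();print(s['position'],s['force'],s['eef_rot'])
```

```text
scene green 346 slope x,y deg [-0.2  0.1] mean [ 0.4715 -0.3857  0.1355] mid [ 0.4636 -0.391   0.1353] size [0.0834 0.0837 0.0073]
top green 325 slope x,y deg [-0.2 -0.9] mean [ 0.4565 -0.3664  0.1346] mid [ 0.455  -0.3653  0.1346] size [0.084  0.0351 0.0083]
[ 0.45493969 -0.39561077  0.14129793] [ 0.0712135   0.84289713 -2.21083704] [ 7.09603555e-01  7.04600833e-01 -3.16534153e-05  6.77489415e-04]
```

View pics/s2.png

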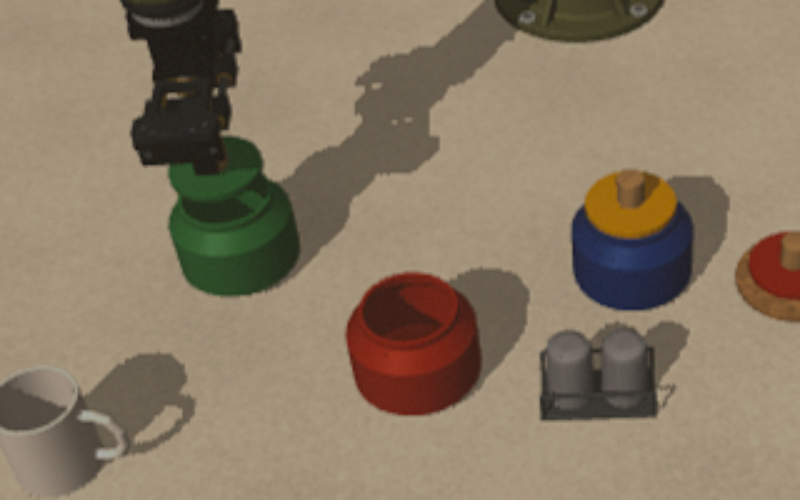

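The green lid hangs level over the green canister (215,170 in the crop), centred near (0.456, −0.391). The red canister is open and undisturbed. I lower the lid.

>>> step_arm:
  increments:
    - {"offset": [0, 0, 0.004], "angular": [0, 0, 0]}
    - {"offset": [0, 0, 0.01], "angular": [0, 0, 0]}
    - {"offset": [0, 0, 0.016], "angular": [0, 0, 0]}
    - {"offset": [0, 0, 0.021], "angular": [0, 0, 0]}
    - {"offset": [0, 0, 0.024], "angular": [0, 0, 0]}
    - {"offset": [0, 0, 0.026], "angular": [0, 0, 0]}
    - {"offset": [0, 0, 0.027], "angular": [0, 0, 0]}
    - {"offset": [0, 0, 0.028], "angular": [0, 0, 0]}
    - {"offset": [0, 0, 0.029], "angular": [0, 0, 0]}
    - {"offset": [0, 0, 0.029], "angular": [0, 0, 0]}

```text
time_s: 14.93
position: [0.4546, -0.3953, 0.1115]
eef_rot: [0.71, 0.705, -0.0, 0.0]
force: [0.3, -0.3, -0.2]
opening: 0.0273
grip_force: 20.0
```

>>> step_arm:
  increments:
    - {"offset": [0, 0, 0.0005], "angular": [0, 0, 0]}
    - {"offset": [0, 0, 0.001], "angular": [0, 0, 0]}
    - {"offset": [0, 0, 0.0015], "angular": [0, 0, 0]}
    - {"offset": [0, 0, 0.0015], "angular": [0, 0, 0]}

```text
time_s: 15.27
position: [0.4547, -0.3954, 0.1106]
eef_rot: [0.71, 0.705, -0.0, 0.0]
force: [-1.3, 0.7, 0.9]
opening: 0.0275
grip_force: 20.0
```

>>> step_arm:
  increments:
    - {"offset": [0, 0, 0.0005], "angular": [0, 0, 0]}
    - {"offset": [0, 0, 0.0005], "angular": [0, 0, 0]}

```text
time_s: 15.43
position: [0.4547, -0.3954, 0.1106]
eef_rot: [0.71, 0.705, -0.0, 0.0]
force: [-2.2, 2.1, 5.0]
opening: 0.0276
grip_force: 20.0
```

>>> step_arm:
  increments:
    - {"offset": [0, 0, 0], "angular": [0, 0, 0]}
    - {"offset": [0, 0, 0], "angular": [0, 0, 0]}
    - {"offset": [0, 0, 0], "angular": [0, 0, 0]}
    - {"offset": [0, 0, -0.005], "angular": [0, 0, 0]}
    - {"offset": [0, 0, -0.02], "angular": [0, 0, 0]}
    - {"offset": [0, 0, -0.045], "angular": [0, 0, 0]}
    - {"offset": [0, 0, -0.065], "angular": [0, 0, 0]}
    - {"offset": [0, 0, -0.07], "angular": [0, 0, 0]}
    - {"offset": [0, 0, -0.07], "angular": [0, 0, 0]}
  grip: 0.7

```text
time_s: 16.18
position: [0.4557, -0.3961, 0.1817]
eef_rot: [0.71, 0.705, 0.0, 0.002]
force: [-0.3, 0.7, 0.3]
opening: 0.0605
grip_force: 0.0
```

>>> step_arm:
  increments:
    - {"offset": [0.02, 0.003, 0], "angular": [0, 0, 0]}
    - {"offset": [0.055, 0.009, 0], "angular": [0, 0, 0]}
    - {"offset": [0.095, 0.015, 0], "angular": [0, 0, 0]}
    - {"offset": [0.135, 0.021, 0], "angular": [0, 0, 0]}
    - {"offset": [0.175, 0.027, 0], "angular": [0, 0, 0]}
    - {"offset": [0.215, 0.034, 0], "angular": [0, 0, 0]}
    - {"offset": [0.255, 0.04, 0], "angular": [0, 0, 0]}
    - {"offset": [0.295, 0.046, 0], "angular": [0, 0, 0]}
    - {"offset": [0.335, 0.052, 0], "angular": [0, 0, 0]}
    - {"offset": [0.372, 0.058, 0], "angular": [0, 0, 0]}

```text
time_s: 17.02
position: [0.5143, -0.0213, 0.1784]
eef_rot: [0.709, 0.705, -0.001, -0.001]
force: [2.2, -0.7, 0.7]
opening: 0.0609
grip_force: 0.0
```

>>> step_arm:
  increments:
    - {"offset": [0.04, 0.006, 0], "angular": [0, 0, 0]}
    - {"offset": [0.08, 0.012, 0], "angular": [0, 0, 0]}
    - {"offset": [0.12, 0.019, 0], "angular": [0, 0, 0]}
    - {"offset": [0.155, 0.025, 0], "angular": [0, 0, 0]}
    - {"offset": [0.18, 0.028, 0.004], "angular": [0, 0, 0]}
    - {"offset": [0.195, 0.031, 0.014], "angular": [0, 0, 0]}
    - {"offset": [0.2, 0.0315, 0.03], "angular": [0, 0, 0]}
    - {"offset": [0.2, 0.0315, 0.05], "angular": [0, 0, 0]}
    - {"offset": [0.2, 0.0315, 0.07], "angular": [0, 0, 0]}
    - {"offset": [0.2, 0.0315, 0.07], "angular": [0, 0, 0]}

```text
time_s: 17.85
position: [0.5444, 0.1749, 0.1042]
eef_rot: [0.709, 0.705, -0.004, -0.002]
force: [0.3, -1.4, -0.4]
opening: 0.0612
grip_force: 0.0
```

Run:
```python
from h import *
f=grab_frame('top');C=cloud(f);f=grab_frame('top')
m=(f['depth']>0)&(C[...,2]>.125)&(C[...,2]<.145)&(np.hypot(C[...,0]-.456,C[...,1]+.391)<.04);print('green knob',C[m].mean(0).round(4))
s=observe();print(s['position'],s['eef_rot'])
```

```text
green knob [ 0.4558 -0.3923  0.1338]
[0.54699899 0.17576989 0.10828987] [ 0.70950044  0.70470336 -0.00117547 -0.00095852]
```

The green lid is seated, with its knob top at 0.134 m and on the canister axis. Now I grasp the red lid.

>>> step_arm:
  increments:
    - {"offset": [0.001, 0.001, 0.012], "angular": [0, 0, 0]}
    - {"offset": [0.001, 0.001, 0.028], "angular": [0, 0, 0]}
    - {"offset": [0.001, 0.001, 0.044], "angular": [0, 0, 0]}
    - {"offset": [0.001, 0.001, 0.057], "angular": [0, 0, 0]}
    - {"offset": [0.001, 0.001, 0.066], "angular": [0, 0, 0]}
    - {"offset": [0.001, 0.001, 0.07], "angular": [0, 0, 0]}
    - {"offset": [0.001, 0.001, 0.071], "angular": [0, 0, 0]}
    - {"offset": [0.001, 0.001, 0.071], "angular": [0, 0, 0]}
    - {"offset": [0.001, 0.001, 0.071], "angular": [0, 0, 0]}

```text
time_s: 18.7
position: [0.5497, 0.1774, 0.0393]
eef_rot: [0.71, 0.705, 0.001, 0.0]
force: [-0.2, 0.2, 0.3]
opening: 0.0609
grip_force: 0.0
```

>>> step_arm:
  increments:
    - {"offset": [0, 0, 0], "angular": [0, 0, 0]}
    - {"offset": [0, 0, 0], "angular": [0, 0, 0]}
    - {"offset": [0, 0, 0], "angular": [0, 0, 0]}
    - {"offset": [0, 0, 0], "angular": [0, 0, 0]}
    - {"offset": [0, 0, 0], "angular": [0, 0, 0]}
    - {"offset": [0, 0, 0], "angular": [0, 0, 0]}
    - {"offset": [0, 0, 0], "angular": [0, 0, 0]}
    - {"offset": [0, 0, 0], "angular": [0, 0, 0]}
  grip: 0
  force: 20

```text
time_s: 19.37
position: [0.549, 0.1771, 0.0386]
eef_rot: [0.71, 0.705, -0.0, 0.0]
force: [-1.2, 0.2, 0.7]
opening: 0.0273
grip_force: 20.1
```

>>> step_arm:
  increments:
    - {"offset": [0, 0, -0.003], "angular": [0, 0, 0]}
    - {"offset": [0, 0, -0.012], "angular": [0, 0, 0]}
    - {"offset": [0, 0, -0.03], "angular": [0, 0, 0]}
    - {"offset": [0, 0, -0.055], "angular": [0, 0, 0]}
    - {"offset": [0, 0, -0.085], "angular": [0, 0, 0]}
    - {"offset": [0, 0, -0.115], "angular": [0, 0, 0]}
    - {"offset": [0, 0, -0.14], "angular": [0, 0, 0]}
    - {"offset": [0, 0, -0.158], "angular": [0, 0, 0]}
    - {"offset": [0, 0, -0.165], "angular": [0, 0, 0]}
    - {"offset": [0, 0, -0.165], "angular": [0, 0, 0]}

```text
time_s: 20.2
position: [0.5501, 0.1776, 0.2057]
eef_rot: [0.71, 0.705, 0.001, 0.001]
force: [-0.5, -0.2, -1.6]
opening: 0.0272
grip_force: 20.1
```

>>> step_arm:
  increments:
    - {"offset": [-0.01, 0.002, 0], "angular": [0, 0, 0]}
    - {"offset": [-0.035, 0.008, 0], "angular": [0, 0, 0]}
    - {"offset": [-0.07, 0.016, 0], "angular": [0, 0, 0]}
    - {"offset": [-0.105, 0.024, 0], "angular": [0, 0, 0]}
    - {"offset": [-0.14, 0.031, 0], "angular": [0, 0, 0]}
    - {"offset": [-0.175, 0.039, 0], "angular": [0, 0, 0]}
    - {"offset": [-0.21, 0.047, 0], "angular": [0, 0, 0]}
    - {"offset": [-0.245, 0.055, 0], "angular": [0, 0, 0]}
    - {"offset": [-0.28, 0.063, 0], "angular": [0, 0, 0]}
    - {"offset": [-0.315, 0.071, 0], "angular": [0, 0, 0]}

```text
time_s: 21.03
position: [0.6165, -0.1413, 0.2011]
eef_rot: [0.71, 0.704, -0.001, -0.001]
force: [-0.2, 0.1, -1.5]
opening: 0.0272
grip_force: 20.2
```

>>> step_arm:
  increments:
    - {"offset": [-0.03, 0.007, 0], "angular": [0, 0, 0]}
    - {"offset": [-0.052, 0.012, 0], "angular": [0, 0, 0]}
    - {"offset": [-0.064, 0.0145, 0.002], "angular": [0, 0, 0]}
    - {"offset": [-0.0675, 0.015, 0.008], "angular": [0, 0, 0]}
    - {"offset": [-0.0675, 0.015, 0.018], "angular": [0, 0, 0]}
    - {"offset": [-0.0675, 0.015, 0.032], "angular": [0, 0, 0]}
    - {"offset": [-0.0675, 0.015, 0.046], "angular": [0, 0, 0]}
    - {"offset": [-0.0675, 0.015, 0.056], "angular": [0, 0, 0]}
    - {"offset": [-0.0675, 0.015, 0.06], "angular": [0, 0, 0]}
    - {"offset": [-0.0675, 0.015, 0.06], "angular": [0, 0, 0]}

```text
time_s: 21.87
position: [0.6314, -0.205, 0.1417]
eef_rot: [0.709, 0.705, -0.001, -0.001]
force: [0.1, 0.9, -1.5]
opening: 0.0273
grip_force: 20.1
```

Run:
```python
from h import *
lidplane('red',.12)
s=observe();print(s['position'],s['force'],s['eef_rot'])
```

```text
scene red 350 slope x,y deg [-0.4  0.3] mean [ 0.6552 -0.1992  0.1332] mid [ 0.6441 -0.2022  0.133 ] size [0.0699 0.0796 0.0078]
top red 90 slope x,y deg [-1.3  0.1] mean [ 0.6396 -0.1722  0.1337] mid [ 0.6323 -0.1711  0.134 ] size [0.0684 0.0231 0.0083]
[ 0.63261863 -0.20560941  0.14378376] [ 0.00817351 -0.45024321 -1.49639076] [7.09364389e-01 7.04841916e-01 6.63612460e-05 1.79289582e-04]
```

>>> step_arm:
  increments:
    - {"offset": [0, 0, 0.004], "angular": [0, 0, 0]}
    - {"offset": [0, 0, 0.01], "angular": [0, 0, 0]}
    - {"offset": [0, 0, 0.016], "angular": [0, 0, 0]}
    - {"offset": [0, 0, 0.021], "angular": [0, 0, 0]}
    - {"offset": [0, 0, 0.024], "angular": [0, 0, 0]}
    - {"offset": [0, 0, 0.026], "angular": [0, 0, 0]}
    - {"offset": [0, 0, 0.027], "angular": [0, 0, 0]}
    - {"offset": [0, 0, 0.028], "angular": [0, 0, 0]}
    - {"offset": [0, 0, 0.029], "angular": [0, 0, 0]}
    - {"offset": [0, 0, 0.029], "angular": [0, 0, 0]}

```text
time_s: 22.8
position: [0.6325, -0.206, 0.1146]
eef_rot: [0.71, 0.705, -0.0, 0.0]
force: [-0.2, -0.1, -1.4]
opening: 0.0273
grip_force: 20.1
```

>>> step_arm:
  increments:
    - {"offset": [0, 0, 0.0005], "angular": [0, 0, 0]}
    - {"offset": [0, 0, 0.001], "angular": [0, 0, 0]}
    - {"offset": [0, 0, 0.001], "angular": [0, 0, 0]}
    - {"offset": [0, 0, 0.001], "angular": [0, 0, 0]}

```text
time_s: 23.13
position: [0.6325, -0.206, 0.1136]
eef_rot: [0.71, 0.705, 0.0, 0.0]
force: [-0.4, -0.2, -1.5]
opening: 0.0278
grip_force: 20.2
```

>>> step_arm:
  increments:
    - {"offset": [0, 0, 0.0005], "angular": [0, 0, 0]}
    - {"offset": [0, 0, 0.001], "angular": [0, 0, 0]}
    - {"offset": [0, 0, 0.001], "angular": [0, 0, 0]}

```text
time_s: 23.38
position: [0.6325, -0.2061, 0.1136]
eef_rot: [0.71, 0.705, -0.0, 0.0]
force: [-3.1, 0.9, 5.1]
opening: 0.0272
grip_force: 20.1
```

>>> step_arm:
  increments:
    - {"offset": [0, 0, 0], "angular": [0, 0, 0]}
    - {"offset": [0, 0, 0], "angular": [0, 0, 0]}
    - {"offset": [0, 0, 0], "angular": [0, 0, 0]}
    - {"offset": [0, 0, -0.005], "angular": [0, 0, 0]}
    - {"offset": [0, 0, -0.02], "angular": [0, 0, 0]}
    - {"offset": [0, 0, -0.045], "angular": [0, 0, 0]}
    - {"offset": [0, 0, -0.065], "angular": [0, 0, 0]}
    - {"offset": [0.01, -0.005, -0.07], "angular": [0, 0, 0]}
    - {"offset": [0.04, -0.021, -0.07], "angular": [0, 0, 0]}
    - {"offset": [0.073, -0.038, -0.07], "angular": [0, 0, 0]}
  grip: 0.7

```text
time_s: 24.22
position: [0.5946, -0.1335, 0.1823]
eef_rot: [0.711, 0.703, 0.0, 0.0]
force: [0.3, 1.4, 0.1]
opening: 0.0609
grip_force: 0.0
```

>>> step_arm:
  increments:
    - {"offset": [0.035, -0.018, 0], "angular": [0, 0, 0]}
    - {"offset": [0.07, -0.037, 0], "angular": [0, 0, 0]}
    - {"offset": [0.105, -0.055, 0], "angular": [0, 0, 0]}
    - {"offset": [0.13, -0.068, 0], "angular": [0, 0, 0]}
    - {"offset": [0.143, -0.075, 0.005], "angular": [0, 0, 0]}
    - {"offset": [0.146, -0.077, 0.013], "angular": [0, 0, 0]}
    - {"offset": [0.146, -0.077, 0.022], "angular": [0, 0, 0]}
    - {"offset": [0.146, -0.077, 0.026], "angular": [0, 0, 0]}
    - {"offset": [0.146, -0.077, 0.026], "angular": [0, 0, 0]}
    - {"offset": [0.146, -0.077, 0.026], "angular": [0, 0, 0]}

```text
time_s: 25.05
position: [0.5192, 0.012, 0.1557]
eef_rot: [0.711, 0.704, -0.0, -0.001]
force: [0.6, 0.2, -0.0]
opening: 0.0611
grip_force: 0.0
```

```bash
cat >> h.py <<'E'
def knob(f,C,x,y,lo=.125,hi=.145):
    m=(f['depth']>0)&(C[...,2]>lo)&(C[...,2]<hi)&(np.hypot(C[...,0]-x,C[...,1]-y)<.03);return C[m].mean(0).round(4) if m.any() else None
E
python3 - <<'E'
from h import *
f=grab_frame('top');C=cloud(f)
for c in K: print(c,knob(f,C,*K[c]))
s=observe();print(s['position'],s['eef_rot'])
E
```

```text
green [ 0.4556 -0.3922  0.134 ]
red [ 0.6323 -0.2048  0.1341]
blue None
yellow [0.4655 0.4009 0.1335]
[0.51943051 0.01239318 0.15610998] [ 7.10420970e-01  7.03776805e-01  6.47254362e-05 -5.01063647e-04]
```

The red lid is seated on the red canister, with its knob at (0.632, −0.205, 0.134). On to the yellow lid.

>>> step_arm:
  increments:
    - {"offset": [0.0015, 0, 0.008], "angular": [0, 0, 0]}
    - {"offset": [0.0015, 0, 0.02], "angular": [0, 0, 0]}
    - {"offset": [0.0015, 0, 0.032], "angular": [0, 0, 0]}
    - {"offset": [0.0015, 0, 0.04], "angular": [0, 0, 0]}
    - {"offset": [0.0015, 0, 0.044], "angular": [0, 0, 0]}
    - {"offset": [0.0015, 0, 0.045], "angular": [0, 0, 0]}
    - {"offset": [0.0015, 0, 0.045], "angular": [0, 0, 0]}
    - {"offset": [0.0015, 0, 0.045], "angular": [0, 0, 0]}

```text
time_s: 25.77
position: [0.5192, 0.0154, 0.1118]
eef_rot: [0.71, 0.705, 0.0, 0.0]
force: [0.3, -0.3, 0.3]
opening: 0.0608
grip_force: 0.0
```

>>> step_arm:
  increments:
    - {"offset": [0, 0, 0], "angular": [0, 0, 0]}
    - {"offset": [0, 0, 0], "angular": [0, 0, 0]}
    - {"offset": [0, 0, 0], "angular": [0, 0, 0]}
    - {"offset": [0, 0, 0], "angular": [0, 0, 0]}
    - {"offset": [0, 0, 0], "angular": [0, 0, 0]}
    - {"offset": [0, 0, 0], "angular": [0, 0, 0]}
    - {"offset": [0, 0, 0], "angular": [0, 0, 0]}
    - {"offset": [0, 0, 0], "angular": [0, 0, 0]}
  grip: 0
  force: 20

```text
time_s: 26.43
position: [0.519, 0.0152, 0.1116]
eef_rot: [0.71, 0.705, 0.0, 0.0]
force: [-0.1, -0.3, 0.5]
opening: 0.0273
grip_force: 20.0
```

>>> step_arm:
  increments:
    - {"offset": [0, 0, -0.003], "angular": [0, 0, 0]}
    - {"offset": [0, 0, -0.01], "angular": [0, 0, 0]}
    - {"offset": [0, 0, -0.02], "angular": [0, 0, 0]}
    - {"offset": [0, 0, -0.04], "angular": [0, 0, 0]}
    - {"offset": [0, 0, -0.06], "angular": [0, 0, 0]}
    - {"offset": [0, 0, -0.075], "angular": [0, 0, 0]}
    - {"offset": [0, 0, -0.08], "angular": [0, 0, 0]}
    - {"offset": [0, 0, -0.08], "angular": [0, 0, 0]}
    - {"offset": [0, 0, -0.08], "angular": [0, 0, 0]}

```text
time_s: 27.18
position: [0.5188, 0.0152, 0.1914]
eef_rot: [0.71, 0.705, -0.0, 0.0]
force: [-0.1, -0.7, -1.6]
opening: 0.0274
grip_force: 20.0
```

>>> step_arm:
  increments:
    - {"offset": [0.01, 0.002, 0], "angular": [0, 0, 0]}
    - {"offset": [0.03, 0.005, 0], "angular": [0, 0, 0]}
    - {"offset": [0.06, 0.01, 0], "angular": [0, 0, 0]}
    - {"offset": [0.09, 0.015, 0], "angular": [0, 0, 0]}
    - {"offset": [0.12, 0.02, 0], "angular": [0, 0, 0]}
    - {"offset": [0.145, 0.025, 0], "angular": [0, 0, 0]}
    - {"offset": [0.158, 0.027, 0.004], "angular": [0, 0, 0]}
    - {"offset": [0.163, 0.028, 0.015], "angular": [0, 0, 0]}
    - {"offset": [0.163, 0.028, 0.035], "angular": [0, 0, 0]}
    - {"offset": [0.163, 0.028, 0.06], "angular": [0, 0, 0]}

```text
time_s: 28.02
position: [0.5483, 0.1788, 0.1305]
eef_rot: [0.709, 0.705, 0.0, 0.0]
force: [1.2, 0.1, -2.1]
opening: 0.0275
grip_force: 20.0
```

>>> step_arm:
  increments:
    - {"offset": [0, 0, 0.025], "angular": [0, 0, 0]}
    - {"offset": [0, 0, 0.05], "angular": [0, 0, 0]}
    - {"offset": [0, 0, 0.068], "angular": [0, 0, 0]}
    - {"offset": [0, 0, 0.08], "angular": [0, 0, 0]}
    - {"offset": [0, 0, 0.087], "angular": [0, 0, 0]}
    - {"offset": [0, 0, 0.09], "angular": [0, 0, 0]}
    - {"offset": [0, 0, 0.092], "angular": [0, 0, 0]}
    - {"offset": [0, 0, 0.093], "angular": [0, 0, 0]}
    - {"offset": [0, 0, 0.093], "angular": [0, 0, 0]}
    - {"offset": [0, 0, 0.093], "angular": [0, 0, 0]}

```text
time_s: 28.85
position: [0.5488, 0.1783, 0.0394]
eef_rot: [0.71, 0.705, 0.001, 0.001]
force: [-0.0, -0.0, -2.1]
opening: 0.0275
grip_force: 20.0
```

>>> step_arm:
  increments:
    - {"offset": [0, 0, 0.001], "angular": [0, 0, 0]}
    - {"offset": [0, 0, 0.0015], "angular": [0, 0, 0]}
    - {"offset": [0, 0, 0.002], "angular": [0, 0, 0]}
    - {"offset": [0, 0, 0.0025], "angular": [0, 0, 0]}
    - {"offset": [0, 0, 0.0025], "angular": [0, 0, 0]}
    - {"offset": [0, 0, 0.0025], "angular": [0, 0, 0]}

```text
time_s: 29.35
position: [0.5483, 0.1781, 0.0366]
eef_rot: [0.71, 0.705, -0.0, 0.0]
force: [-2.2, -2.2, 4.1]
opening: 0.0277
grip_force: 20.0
```

>>> step_arm:
  increments:
    - {"offset": [0, 0, 0], "angular": [0, 0, 0]}
    - {"offset": [0, 0, 0], "angular": [0, 0, 0]}
    - {"offset": [0, 0, 0], "angular": [0, 0, 0]}
    - {"offset": [0, 0, -0.005], "angular": [0, 0, 0]}
    - {"offset": [0, 0, -0.02], "angular": [0, 0, 0]}
    - {"offset": [0, 0, -0.045], "angular": [0, 0, 0]}
    - {"offset": [0, 0, -0.08], "angular": [0, 0, 0]}
    - {"offset": [0, 0, -0.115], "angular": [0, 0, 0]}
    - {"offset": [0.015, -0.006, -0.138], "angular": [0, 0, 0]}
    - {"offset": [0.045, -0.017, -0.145], "angular": [0, 0, 0]}
  grip: 0.7

```text
time_s: 30.18
position: [0.5358, 0.2205, 0.1866]
eef_rot: [0.712, 0.702, 0.003, 0.003]
force: [1.1, -0.0, 0.2]
opening: 0.0605
grip_force: 0.0
```

>>> step_arm:
  increments:
    - {"offset": [0.035, -0.013, 0], "angular": [0, 0, 0]}
    - {"offset": [0.07, -0.027, 0], "angular": [0, 0, 0]}
    - {"offset": [0.105, -0.04, 0], "angular": [0, 0, 0]}
    - {"offset": [0.14, -0.053, 0], "angular": [0, 0, 0]}
    - {"offset": [0.162, -0.062, 0.003], "angular": [0, 0, 0]}
    - {"offset": [0.174, -0.066, 0.01], "angular": [0, 0, 0]}
    - {"offset": [0.177, -0.0675, 0.018], "angular": [0, 0, 0]}
    - {"offset": [0.177, -0.0675, 0.024], "angular": [0, 0, 0]}
    - {"offset": [0.177, -0.0675, 0.026], "angular": [0, 0, 0]}
    - {"offset": [0.177, -0.0675, 0.026], "angular": [0, 0, 0]}

```text
time_s: 31.02
position: [0.4662, 0.3985, 0.1543]
eef_rot: [0.71, 0.704, -0.001, 0.001]
force: [-0.1, 0.2, 0.3]
opening: 0.0607
grip_force: 0.0
```

Run:
```python
from h import *
f=grab_frame('top');f=grab_frame('top');C=cloud(f)
print('yellow on trivet',knob(f,C,.548,.178,.05,.075),canister(f,C,'blue'))
s=observe();print(s['position'],s['eef_rot'])
```

```text
yellow on trivet [0.5479 0.1754 0.0593] (array([0.52012514, 0.01462076]), np.float64(0.059861764591897314), 771)
[0.46632856 0.39914299 0.15511257] [ 7.10507373e-01  7.03689637e-01 -1.32427628e-04  3.87340698e-04]
```

>>> step_arm:
  increments:
    - {"offset": [0.001, -0.0005, 0.008], "angular": [0, 0, 0]}
    - {"offset": [0.001, -0.0005, 0.02], "angular": [0, 0, 0]}
    - {"offset": [0.001, -0.0005, 0.032], "angular": [0, 0, 0]}
    - {"offset": [0.001, -0.0005, 0.04], "angular": [0, 0, 0]}
    - {"offset": [0.001, -0.0005, 0.0435], "angular": [0, 0, 0]}
    - {"offset": [0.001, -0.0005, 0.0445], "angular": [0, 0, 0]}
    - {"offset": [0.001, -0.0005, 0.0445], "angular": [0, 0, 0]}
    - {"offset": [0.001, -0.0005, 0.0445], "angular": [0, 0, 0]}

```text
time_s: 31.78
position: [0.4647, 0.402, 0.1108]
eef_rot: [0.709, 0.705, 0.0, -0.0]
force: [0.4, 0.7, -0.3]
opening: 0.061
grip_force: 0.0
```

>>> step_arm:
  increments:
    - {"offset": [0, 0, 0], "angular": [0, 0, 0]}
    - {"offset": [0, 0, 0], "angular": [0, 0, 0]}
    - {"offset": [0, 0, 0], "angular": [0, 0, 0]}
    - {"offset": [0, 0, 0], "angular": [0, 0, 0]}
    - {"offset": [0, 0, 0], "angular": [0, 0, 0]}
    - {"offset": [0, 0, 0], "angular": [0, 0, 0]}
    - {"offset": [0, 0, 0], "angular": [0, 0, 0]}
    - {"offset": [0, 0, 0], "angular": [0, 0, 0]}
  grip: 0
  force: 20

```text
time_s: 32.45
position: [0.4648, 0.4017, 0.1106]
eef_rot: [0.71, 0.705, 0.0, 0.0]
force: [0.1, 0.7, 1.0]
opening: 0.0272
grip_force: 20.0
```

>>> step_arm:
  increments:
    - {"offset": [0, 0, -0.003], "angular": [0, 0, 0]}
    - {"offset": [0, 0, -0.01], "angular": [0, 0, 0]}
    - {"offset": [0, 0, -0.02], "angular": [0, 0, 0]}
    - {"offset": [0, 0, -0.04], "angular": [0, 0, 0]}
    - {"offset": [0, 0, -0.06], "angular": [0, 0, 0]}
    - {"offset": [0, 0, -0.08], "angular": [0, 0, 0]}
    - {"offset": [0, 0, -0.09], "angular": [0, 0, 0]}
    - {"offset": [0, 0, -0.09], "angular": [0, 0, 0]}
    - {"offset": [0, 0, -0.09], "angular": [0, 0, 0]}

```text
time_s: 33.2
position: [0.4648, 0.4018, 0.2008]
eef_rot: [0.71, 0.705, 0.0, 0.0]
force: [0.2, -0.1, -2.6]
opening: 0.0271
grip_force: 20.0
```

>>> step_arm:
  increments:
    - {"offset": [-0.01, 0.0015, 0], "angular": [0, 0, 0]}
    - {"offset": [-0.035, 0.005, 0], "angular": [0, 0, 0]}
    - {"offset": [-0.07, 0.01, 0], "angular": [0, 0, 0]}
    - {"offset": [-0.105, 0.0155, 0], "angular": [0, 0, 0]}
    - {"offset": [-0.14, 0.0205, 0], "angular": [0, 0, 0]}
    - {"offset": [-0.175, 0.026, 0], "angular": [0, 0, 0]}
    - {"offset": [-0.21, 0.031, 0], "angular": [0, 0, 0]}
    - {"offset": [-0.245, 0.036, 0], "angular": [0, 0, 0]}
    - {"offset": [-0.28, 0.041, 0], "angular": [0, 0, 0]}
    - {"offset": [-0.315, 0.046, 0], "angular": [0, 0, 0]}

```text
time_s: 34.03
position: [0.5073, 0.0833, 0.1992]
eef_rot: [0.71, 0.704, -0.001, -0.0]
force: [1.0, -0.1, -2.1]
opening: 0.0274
grip_force: 20.0
```

>>> step_arm:
  increments:
    - {"offset": [-0.03, 0.005, 0], "angular": [0, 0, 0]}
    - {"offset": [-0.054, 0.008, 0], "angular": [0, 0, 0]}
    - {"offset": [-0.067, 0.01, 0.002], "angular": [0, 0, 0]}
    - {"offset": [-0.0705, 0.0105, 0.008], "angular": [0, 0, 0]}
    - {"offset": [-0.0705, 0.0105, 0.018], "angular": [0, 0, 0]}
    - {"offset": [-0.0705, 0.0105, 0.032], "angular": [0, 0, 0]}
    - {"offset": [-0.0705, 0.0105, 0.046], "angular": [0, 0, 0]}
    - {"offset": [-0.0705, 0.0105, 0.056], "angular": [0, 0, 0]}
    - {"offset": [-0.0705, 0.0105, 0.06], "angular": [0, 0, 0]}
    - {"offset": [-0.0705, 0.0105, 0.06], "angular": [0, 0, 0]}

```text
time_s: 34.87
position: [0.5172, 0.0173, 0.139]
eef_rot: [0.709, 0.706, -0.001, -0.001]
force: [0.9, 0.7, -0.9]
opening: 0.0275
grip_force: 20.0
```

Run:
```python
from h import *
lidplane('blue',.115)
f=grab_frame('top');print(canister(f,cloud(f),'yellow')[:2])
s=observe();print(s['position'],s['force'],s['eef_rot'])
```

```text
scene blue 260 slope x,y deg [-2.3  0.7] mean [0.5433 0.0136 0.1337] mid [0.5337 0.0179 0.1338] size [0.0624 0.0812 0.0087]
top few 0
(array([0.46633299, 0.40370301]), np.float64(0.061477072293486056))
[0.51890388 0.01644576 0.14104849] [-0.4589268   0.20121038 -1.10219478] [7.09258435e-01 7.04948386e-01 3.91673659e-04 3.02346931e-04]
```

Centred and level. I lower it; contact is due at TCP z ≈ 0.1106.

>>> step_arm:
  increments:
    - {"offset": [0, 0, 0.004], "angular": [0, 0, 0]}
    - {"offset": [0, 0, 0.01], "angular": [0, 0, 0]}
    - {"offset": [0, 0, 0.016], "angular": [0, 0, 0]}
    - {"offset": [0, 0, 0.021], "angular": [0, 0, 0]}
    - {"offset": [0, 0, 0.024], "angular": [0, 0, 0]}
    - {"offset": [0, 0, 0.026], "angular": [0, 0, 0]}
    - {"offset": [0, 0, 0.027], "angular": [0, 0, 0]}
    - {"offset": [0, 0, 0.028], "angular": [0, 0, 0]}
    - {"offset": [0, 0, 0.029], "angular": [0, 0, 0]}
    - {"offset": [0, 0, 0.029], "angular": [0, 0, 0]}

```text
time_s: 35.85
position: [0.5185, 0.0157, 0.1115]
eef_rot: [0.71, 0.705, -0.0, 0.0]
force: [-0.4, -0.0, -1.0]
opening: 0.0277
grip_force: 20.0
```

>>> step_arm:
  increments:
    - {"offset": [0, 0, 0.0005], "angular": [0, 0, 0]}
    - {"offset": [0, 0, 0.001], "angular": [0, 0, 0]}
    - {"offset": [0, 0, 0.0015], "angular": [0, 0, 0]}
    - {"offset": [0, 0, 0.0015], "angular": [0, 0, 0]}

```text
time_s: 36.18
position: [0.5186, 0.0158, 0.1105]
eef_rot: [0.71, 0.705, -0.0, 0.0]
force: [-1.4, -0.2, 2.9]
opening: 0.0269
grip_force: 20.0
```

>>> step_arm:
  increments:
    - {"offset": [0, 0, 0], "angular": [0, 0, 0]}
    - {"offset": [0, 0, 0], "angular": [0, 0, 0]}
    - {"offset": [0, 0, 0], "angular": [0, 0, 0]}
    - {"offset": [0, 0, -0.005], "angular": [0, 0, 0]}
    - {"offset": [0, 0, -0.02], "angular": [0, 0, 0]}
    - {"offset": [0, 0, -0.045], "angular": [0, 0, 0]}
    - {"offset": [0, 0, -0.065], "angular": [0, 0, 0]}
    - {"offset": [0.01, 0.002, -0.07], "angular": [0, 0, 0]}
    - {"offset": [0.04, 0.007, -0.07], "angular": [0, 0, 0]}
    - {"offset": [0.075, 0.013, -0.07], "angular": [0, 0, 0]}
  grip: 0.7

```text
time_s: 37.02
position: [0.5328, 0.0891, 0.1804]
eef_rot: [0.712, 0.703, -0.0, 0.001]
force: [0.8, 0.2, 0.2]
opening: 0.0608
grip_force: 0.0
```

>>> step_arm:
  increments:
    - {"offset": [0.035, 0.006, 0], "angular": [0, 0, 0]}
    - {"offset": [0.065, 0.012, 0], "angular": [0, 0, 0]}
    - {"offset": [0.082, 0.015, 0.004], "angular": [0, 0, 0]}
    - {"offset": [0.086, 0.0155, 0.014], "angular": [0, 0, 0]}
    - {"offset": [0.086, 0.0155, 0.03], "angular": [0, 0, 0]}
    - {"offset": [0.086, 0.0155, 0.05], "angular": [0, 0, 0]}
    - {"offset": [0.086, 0.0155, 0.066], "angular": [0, 0, 0]}
    - {"offset": [0.086, 0.0155, 0.07], "angular": [0, 0, 0]}
    - {"offset": [0.086, 0.0155, 0.07], "angular": [0, 0, 0]}
    - {"offset": [0.086, 0.0155, 0.07], "angular": [0, 0, 0]}

```text
time_s: 37.85
position: [0.5482, 0.1762, 0.1101]
eef_rot: [0.71, 0.704, -0.0, -0.0]
force: [0.2, 0.9, -0.4]
opening: 0.0611
grip_force: 0.0
```

Run:
```python
from h import *
f=grab_frame('top');C=cloud(f)
for c in K: print(c,knob(f,C,*K[c]))
s=observe();print(s['position'],s['eef_rot'])
```

```text
green [ 0.4554 -0.3922  0.1338]
red [ 0.6325 -0.2048  0.1339]
blue [0.5187 0.0162 0.1346]
yellow None
[0.54861172 0.17648591 0.11076388] [7.09758766e-01 7.04444595e-01 4.49004128e-04 3.23718277e-04]
```

The blue lid is seated. Now I grasp the yellow lid, going down 73 mm to TCP z ≈ 0.0375.

>>> step_arm:
  increments:
    - {"offset": [0, 0, 0.012], "angular": [0, 0, 0]}
    - {"offset": [0, 0, 0.028], "angular": [0, 0, 0]}
    - {"offset": [0, 0, 0.044], "angular": [0, 0, 0]}
    - {"offset": [0, 0, 0.057], "angular": [0, 0, 0]}
    - {"offset": [0, 0, 0.067], "angular": [0, 0, 0]}
    - {"offset": [0, 0, 0.072], "angular": [0, 0, 0]}
    - {"offset": [0, 0, 0.073], "angular": [0, 0, 0]}
    - {"offset": [0, 0, 0.073], "angular": [0, 0, 0]}
    - {"offset": [0, 0, 0.073], "angular": [0, 0, 0]}

```text
time_s: 38.65
position: [0.5486, 0.1769, 0.0377]
eef_rot: [0.71, 0.705, 0.001, 0.0]
force: [0.1, -0.9, -1.3]
opening: 0.0611
grip_force: 0.0
```

>>> step_arm:
  increments:
    - {"offset": [0, 0, 0], "angular": [0, 0, 0]}
    - {"offset": [0, 0, 0], "angular": [0, 0, 0]}
    - {"offset": [0, 0, 0], "angular": [0, 0, 0]}
    - {"offset": [0, 0, 0], "angular": [0, 0, 0]}
    - {"offset": [0, 0, 0], "angular": [0, 0, 0]}
    - {"offset": [0, 0, 0], "angular": [0, 0, 0]}
    - {"offset": [0, 0, 0], "angular": [0, 0, 0]}
    - {"offset": [0, 0, 0], "angular": [0, 0, 0]}
  grip: 0
  force: 20

```text
time_s: 39.32
position: [0.5482, 0.1766, 0.0371]
eef_rot: [0.71, 0.705, 0.0, 0.0]
force: [0.3, -0.6, 0.8]
opening: 0.0273
grip_force: 20.0
```

>>> step_arm:
  increments:
    - {"offset": [0, 0, -0.003], "angular": [0, 0, 0]}
    - {"offset": [0, 0, -0.012], "angular": [0, 0, 0]}
    - {"offset": [0, 0, -0.03], "angular": [0, 0, 0]}
    - {"offset": [0, 0, -0.055], "angular": [0, 0, 0]}
    - {"offset": [0, 0, -0.085], "angular": [0, 0, 0]}
    - {"offset": [0, 0, -0.115], "angular": [0, 0, 0]}
    - {"offset": [0, 0, -0.14], "angular": [0, 0, 0]}
    - {"offset": [0, 0, -0.158], "angular": [0, 0, 0]}
    - {"offset": [0, 0, -0.163], "angular": [0, 0, 0]}
    - {"offset": [0, 0, -0.163], "angular": [0, 0, 0]}

```text
time_s: 40.15
position: [0.5488, 0.1771, 0.2017]
eef_rot: [0.71, 0.705, 0.001, 0.001]
force: [-0.1, -0.2, -2.5]
opening: 0.027
grip_force: 20.0
```

>>> step_arm:
  increments:
    - {"offset": [0.008, -0.003, 0], "angular": [0, 0, 0]}
    - {"offset": [0.03, -0.011, 0], "angular": [0, 0, 0]}
    - {"offset": [0.06, -0.022, 0], "angular": [0, 0, 0]}
    - {"offset": [0.09, -0.033, 0], "angular": [0, 0, 0]}
    - {"offset": [0.12, -0.044, 0], "angular": [0, 0, 0]}
    - {"offset": [0.15, -0.055, 0], "angular": [0, 0, 0]}
    - {"offset": [0.18, -0.066, 0], "angular": [0, 0, 0]}
    - {"offset": [0.208, -0.076, 0], "angular": [0, 0, 0]}
    - {"offset": [0.223, -0.082, 0], "angular": [0, 0, 0]}
    - {"offset": [0.228, -0.0835, 0], "angular": [0, 0, 0]}

```text
time_s: 40.98
position: [0.4616, 0.409, 0.1981]
eef_rot: [0.707, 0.707, -0.001, -0.002]
force: [-0.7, 0.2, -1.5]
opening: 0.0274
grip_force: 20.0
```

>>> step_arm:
  increments:
    - {"offset": [0, 0, 0.004], "angular": [0, 0, 0]}
    - {"offset": [0, 0, 0.012], "angular": [0, 0, 0]}
    - {"offset": [0, 0, 0.022], "angular": [0, 0, 0]}
    - {"offset": [0, 0, 0.034], "angular": [0, 0, 0]}
    - {"offset": [0, 0, 0.046], "angular": [0, 0, 0]}
    - {"offset": [0, 0, 0.055], "angular": [0, 0, 0]}
    - {"offset": [0, 0, 0.06], "angular": [0, 0, 0]}
    - {"offset": [0, 0, 0.06], "angular": [0, 0, 0]}
    - {"offset": [0, 0, 0.06], "angular": [0, 0, 0]}

```text
time_s: 41.73
position: [0.4662, 0.4051, 0.1398]
eef_rot: [0.71, 0.705, -0.0, -0.0]
force: [-0.1, -0.4, -0.8]
opening: 0.0274
grip_force: 20.0
```

Run:
```python
from h import *
lidplane('yellow',.115)
s=observe();print(s['position'],s['force'],s['eef_rot'])
```

```text
scene yellow 322 slope x,y deg [-0.3  0.4] mean [0.4821 0.3954 0.1335] mid [0.4707 0.4021 0.1333] size [0.0866 0.0856 0.0077]
top yellow 295 slope x,y deg [-0.8  0.5] mean [0.4671 0.3769 0.1321] mid [0.4672 0.3763 0.132 ] size [0.0825 0.0345 0.0083]
[0.4664221  0.40562434 0.14065293] [ 0.20130063 -0.10701683 -1.5450369 ] [ 7.09561024e-01  7.04643775e-01  5.51307555e-04 -8.08199029e-07]
```

>>> step_arm:
  increments:
    - {"offset": [0, 0, 0.004], "angular": [0, 0, 0]}
    - {"offset": [0, 0, 0.01], "angular": [0, 0, 0]}
    - {"offset": [0, 0, 0.016], "angular": [0, 0, 0]}
    - {"offset": [0, 0, 0.021], "angular": [0, 0, 0]}
    - {"offset": [0, 0, 0.024], "angular": [0, 0, 0]}
    - {"offset": [0, 0, 0.0255], "angular": [0, 0, 0]}
    - {"offset": [0, 0, 0.0265], "angular": [0, 0, 0]}
    - {"offset": [0, 0, 0.027], "angular": [0, 0, 0]}
    - {"offset": [0, 0, 0.0275], "angular": [0, 0, 0]}
    - {"offset": [0, 0, 0.0275], "angular": [0, 0, 0]}

```text
time_s: 42.67
position: [0.4663, 0.4053, 0.1126]
eef_rot: [0.71, 0.705, 0.0, 0.0]
force: [0.8, 0.1, -1.7]
opening: 0.0274
grip_force: 20.0
```

>>> step_arm:
  increments:
    - {"offset": [0, 0, 0.0005], "angular": [0, 0, 0]}
    - {"offset": [0, 0, 0.001], "angular": [0, 0, 0]}
    - {"offset": [0, 0, 0.001], "angular": [0, 0, 0]}
    - {"offset": [0, 0, 0.001], "angular": [0, 0, 0]}

```text
time_s: 43.0
position: [0.4663, 0.4053, 0.1121]
eef_rot: [0.71, 0.705, 0.0, 0.0]
force: [-1.2, 0.4, 2.7]
opening: 0.0275
grip_force: 20.0
```

Contact at the expected height. I release and retreat upward and back toward the robot.

>>> step_arm:
  increments:
    - {"offset": [0, 0, 0], "angular": [0, 0, 0]}
    - {"offset": [0, 0, 0], "angular": [0, 0, 0]}
    - {"offset": [0, 0, 0], "angular": [0, 0, 0]}
    - {"offset": [0, 0, -0.005], "angular": [0, 0, 0]}
    - {"offset": [0, 0, -0.02], "angular": [0, 0, 0]}
    - {"offset": [0, 0, -0.05], "angular": [0, 0, 0]}
    - {"offset": [0, 0, -0.085], "angular": [0, 0, 0]}
    - {"offset": [0.01, -0.01, -0.11], "angular": [0, 0, 0]}
    - {"offset": [0.035, -0.02, -0.12], "angular": [0, 0, 0]}
    - {"offset": [0.07, -0.04, -0.12], "angular": [0, 0, 0]}
  grip: 0.7

```text
time_s: 43.83
position: [0.4316, 0.4746, 0.2367]
eef_rot: [0.713, 0.702, 0.004, 0.002]
force: [0.8, 1.5, -0.7]
opening: 0.0608
grip_force: 0.0
```

>>> step_arm:
  increments:
    - {"offset": [0.03, -0.02, 0], "angular": [0, 0, 0]}
    - {"offset": [0.06, -0.04, 0], "angular": [0, 0, 0]}
    - {"offset": [0.085, -0.06, 0], "angular": [0, 0, 0]}
    - {"offset": [0.095, -0.065, 0], "angular": [0, 0, 0]}
    - {"offset": [0.095, -0.065, 0], "angular": [0, 0, 0]}
    - {"offset": [0.095, -0.065, 0], "angular": [0, 0, 0]}
    - {"offset": [0.095, -0.065, 0], "angular": [0, 0, 0]}

```text
time_s: 44.42
position: [0.364, 0.5699, 0.232]
eef_rot: [0.71, 0.704, 0.0, 0.001]
force: [1.1, -0.9, 0.5]
opening: 0.0611
grip_force: 0.0
```

Run:
```python
from h import *
f=grab_frame('top');C=cloud(f)
for c in K: print(c,knob(f,C,*K[c]),canister(f,C,c)[0].round(4))
f=grab_frame('scene');cv2.imwrite('pics/s3.png',f['color'][:,:,::-1])
print(observe()['position'])
```

```text
green [ 0.4555 -0.3922  0.1341] [ 0.4557 -0.3926]
red [ 0.6324 -0.205   0.1344] [ 0.6332 -0.207 ]
blue [0.5188 0.0163 0.1346] [0.5202 0.0146]
yellow [0.4663 0.4034 0.1337] [0.4664 0.4042]
[0.36447548 0.56948386 0.23179573]
```

View pics/s3.png

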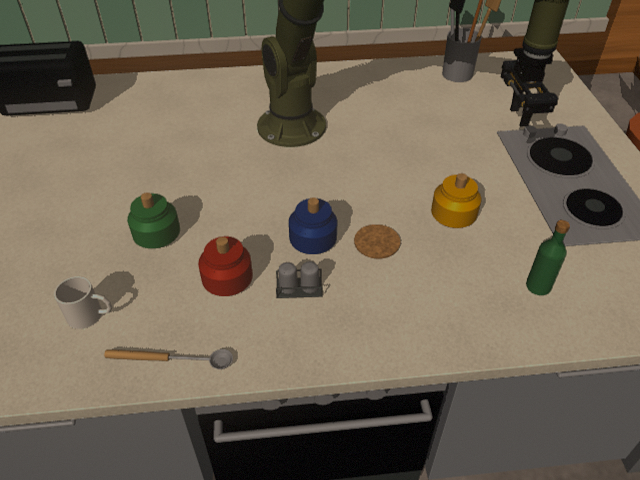

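The picture shows every lid on its own colour: green (153,220), red (225,265), blue (313,225) and yellow (456,200). The trivet (378,241) is empty, the cruet (299,280) is where it was, and the gripper touches nothing.

```bash
python3 -c "
from bench import sign_off
print(sign_off())"
```

```text
the job is handed in; nothing more can be done
None
```

All four lids are seated on the canisters of their own colour, the canisters and the salt-and-pepper set stand where they were, and the job was handed in after about 44 s of robot time.

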